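# Switch the lathe on in the safe order

## Task

Switch on the lathe from the three loose switch boxes on the bench, in this order: press the black-barred end of the yellow rocker fully down (mains), then the black-barred end of the blue rocker fully down (dust extractor), then press the green start button all the way down and let it come up again. Press straight down with the fingertips so that no box is shoved along, tipped or lifted; both rockers must stay on. Never press the red stop button, and leave the wooden pot, the wax tin and the tape measure where they stand.

Things in the scene. Friction and masses are not known exactly. Their poses are not given: they have to be found in the camera images.
- mains_box: mains switch of the lathe: grey box 112 x 78 x 40 mm, 0.8 kg, standing loose on rubber feet on the bench, with one yellow rocker on its top. Origin: centre of its underside; z up, x along the rocker from the OFF end to the ON end (the end with the black bar).
- mains_rocker_on (a point): the spot to press on the yellow rocker: on its top face at the ON end, 20 mm from the pivot, on the black bar. The rocker is a flat paddle 60 mm long (box x) and 36 mm wide, pivoted at its middle 46 mm above the bench. This point moves with the rocker: about 56 mm above the bench when off, 48 mm when fully on, always about 19 mm from the box's centre along +x.
- mains_rocker (a joint): yellow rocker, rad: 0 = off (ON end standing up), 0.40 = on (ON end fully down on its stop). No spring: it stays where it is left; pressing the spot takes about 3 N (more nearer the pivot), the stop is rigid.
- extractor_box: switch of the dust extractor: grey box 112 x 78 x 40 mm, 0.8 kg, standing loose on rubber feet on the bench, with one blue rocker on its top. Origin: centre of its underside; z up, x along the rocker from the OFF end to the ON end (the end with the black bar).
- extractor_rocker_on (a point): the spot to press on the blue rocker: on its top face at the ON end, 20 mm from the pivot, on the black bar. The rocker is a flat paddle 60 mm long (box x) and 36 mm wide, pivoted at its middle 46 mm above the bench. This point moves with the rocker: about 56 mm above the bench when off, 48 mm when fully on, always about 19 mm from the box's centre along +x.
- extractor_rocker (a joint): blue rocker, rad: 0 = off (ON end standing up), 0.40 = on (ON end fully down on its stop). No spring: it stays where it is left; pressing the spot takes about 3 N (more nearer the pivot), the stop is rigid.
- start_box: start-stop switch of the lathe: grey box 78 (x) x 124 (y) x 40 mm, 0.8 kg, standing loose on rubber feet, with two round push buttons of 30 mm diameter on its top: green (start) 32 mm towards +y of its centre, red (stop) 32 mm towards -y. Origin: centre of its underside, z up.
- green_button_top (a point): centre of the top face of the green start button; 62 mm above the bench when up, 56 mm when fully down; the black collar round it (46 mm wide) ends at 52 mm. Straight down is the pressing direction.
- green_button (a joint): travel of the green button, m: 0 = up, 0.006 = fully down. Sprung: rises by itself; fully down takes 5 N.
- red_button (a joint): travel of the red stop button, m: 0 = up, 0.006 = fully down. Sprung, as the green one. Not to be pressed.
- turned_box: bystander: short reddish-brown turned wooden pot, 57 mm diameter, 40 mm tall, loose. Origin: centre of its underside.
- wax_polish: bystander: round wax tin with yellow lid, 74 mm diameter, 46 mm tall, loose. Origin: centre of its underside.
- tape_measure: bystander: black and yellow tape measure, 34 x 82 x 62 mm, loose, stands at the front edge of the bench. Origin: centre of its underside.
There are look-alikes about, which are no part of the job. What is shaped like the start_box but purple is not meant.

How it is judged:
By the outcome, as a careful person would: the job done as asked, in the order asked, and still so for the second after the job is handed in, with the robot touching nothing.
It also fails if it takes over 43 s, if anything falls off the work surface, if the arm or the gripper's body presses on something with over 40 N, if the wrist force passes 120 N, or if a joint passes its speed limit or range.

## Robot

A 6-joint arm with a two-finger parallel gripper is mounted at the origin on a cart in front of the work surface, level with it; the furniture and walls round the work are solid. World frame = base frame: x ahead of the robot, y to its left, z up, the work surface at z = 0. Lengths are in m, angles in rad, forces in N, time in s.
With the tool pointing down it reaches from about 0.325 to 1 m from the base axis. Payload 5.1 kg.
Tool frame: the origin (TCP) lies on the front face of the gripper's body, between the roots of the fingers; the fingertips stand 73 mm ahead of it and the grasp point (between the pads) lies 54 mm ahead of it (r.tcp_to_grasp is the distance from the TCP to the grasp point, in m); z points along the fingers, y is the line along which they close (so a half turn about z gives the same grasp; the last joint's range is limited). The gripper opens to 85 mm and grips with 20 to 120 N. Pads are 22 mm wide; open, the fingers measure 114 mm over their backs; the gripper's body (76 mm by 85 mm) begins 54 mm behind the grasp point. The pads swing forward as they close: fully open they stand 13 mm farther back than shut.
Start: joints at [-1.377, 0.124, 1.65, -0, 1.367, -0.083], TCP at [0.178, -0.625, 0.304] pointing down, gripper open.
Joint ranges: [-2.61, 2.61], [-1.02, 2.33], [0.03, 2.71], [-1.35, 4.49], [0.32, 2.68], [-2.91, 2.91]. Speed limits (rad/s): [2.57, 2.57, 3.14, 3.14, 3.14, 3.14].

## Interface

Orientations are given as a rotation vector (axis times angle).
In Python, from cell import r gives the robot as it stands.
- The arm moves only by the tool play_rows, never from a script. Its argument "increments" is a list of rows, each an object with "offset": the shift along the tool's x, y, z in mm, a list of three; "yaw": the turn about the tool's z in degrees; "claw": the opening, from 0 (shut) to 1 (fully open). In form: [{"offset": [tx, ty, tz], "yaw": yaw, "claw": claw}, ...]. A call has 1 to 20 rows; each row shifts and turns the commanded pose from where the row before left it, along the tool's axes as they then stand; what a row does not reach is not made up. A row lasts 1/12 s, in which the tool goes at most 41.7 mm and 7.16 degrees, less where a joint would pass 70% of its speed; a pose out of reach is approached as far as the arm can. A call is refused whole if a number of a shift passes 41.7 or a number of a turn 7.16, either way. A call with a gripper value outside its range is refused whole. The fingers move at their own pace and stop on an object; "force" is the grip in N (left out, the last holds). Time passes only in rows, so rows that do not move let the fingers close. It gives the time, the measured TCP pose, the force, the opening and the grip force at its end, in the units of the state.
- r.sense(): the state, without advancing time (a new reading comes with each control period).
- r.camera(name): name is "scene" or "top"; returns a dict with "frame" (480x640x3 uint8, red, green, blue), "depth" (480x640 float32, m along the optical axis (not along the pixel's ray), 0 where there is no reading), "fx", "fy", "cx", "cy" (pixels), "dist" ([k1, k2, p1, p2, k3] as OpenCV has them; the pictures are not rectified), "world_from_camera" (4x4, takes a point from camera to world coordinates). Camera axes: x right, y down, z forward; pixel columns grow to the right and rows downward; lengths in m; the calibration is good to about 2 mm. A picture is of the moment at which its call begins.
- r.job_done(): hands the job in; it is judged then, once.
The state is a dict: "t": time; "q": joint angles; "qd": joint speeds; "tau": joint torques, N m; "tool_pos": TCP position; "tcp_rot": TCP orientation; "contact_force": force on the tool from outside, world axes, zero at the start; "ft_torque": the same for the moment, N m; "gripper_width": finger opening in m; "grip_force": force on a finger pad.
Only numpy, scipy, OpenCV 4.12 (cv2) and the standard library are available. Lean on these libraries where they do the work, as an engineer would, in place of code of your own. Each camera call takes 0.05 s, during which the arm holds its last target. There are 200 camera calls.

## Working session

There is one attempt and no reset: what is moved stays moved. The work goes in short steps, Python scripts to look and compute and a tool call to move; the robot and the scene stay as the last step left them, time stands still between calls to the robot, and variables do not carry over. Pictures are saved under pics/ and viewed, at most 10 in all, crops included, and the job is handed in when it is done.

Besides the shell and the picture viewer there is one more tool, called as name(argument=value, ...) on one line, values as JSON. play_rows: Moves the arm, as the interface text tells. Its arguments: {"type":"object","properties":{"increments":{"type":"array"},"force":{"type":"number"}},"required":["increments"]}

```bash
ls; mkdir -p pics; cat > h.py <<'E'
import numpy as np, cv2, pickle
from cell import r
def snap(n,tag):
    c=r.camera(n); pickle.dump(c,open(f'pics/{tag}.pkl','wb'))
    cv2.imwrite(f'pics/{tag}.png',c['frame'][:,:,::-1]); return c
def load(tag): return pickle.load(open(f'pics/{tag}.pkl','rb'))
def ray(c,u,v):
    K=np.array([[c['fx'],0,c['cx']],[0,c['fy'],c['cy']],[0,0,1.]])
    p=cv2.undistortPoints(np.array([[[u,v]]],float),K,np.array(c['dist'],float))[0,0]
    return np.array([p[0],p[1],1.])
def world(c,u,v,z=None,w=1):
    d=ray(c,u,v);T=np.array(c['world_from_camera'])
    if z is None:
        a=c['depth'][int(v)-w:int(v)+w+1,int(u)-w:int(u)+w+1];a=a[a>0]
        return T[:3,:3]@(d*np.median(a))+T[:3,3] if len(a) else None
    D=T[:3,:3]@d; return T[:3,3]+D*(z-T[2,3])/D[2]
E
python3 - <<'E'
from h import *
for n in('scene','top'):
    c=snap(n,n+'0'); print(n,np.round(c['world_from_camera'],3).tolist(),c['fx'])
s=r.sense(); print({k:np.round(v,3).tolist() for k,v in s.items()})
E
```

```text
pics
scene [[-0.693, -0.425, 0.583, -0.311], [-0.721, 0.411, -0.558, 0.86], [-0.002, -0.807, -0.591, 0.897], [0.0, 0.0, 0.0, 1.0]] 582.46267372585
top [[0.252, -0.938, 0.237, 0.255], [-0.968, -0.243, 0.067, 0.01], [-0.005, -0.246, -0.969, 1.134], [0.0, 0.0, 0.0, 1.0]] 502.183495232822
{'t': 0.1, 'q': [-1.377, 0.124, 1.652, 0.0, 1.368, -0.083], 'qd': [0.001, -0.003, -0.003, 0.001, -0.0, 0.0], 'tau': [0.0, -42.493, -36.665, -0.0, 0.004, -0.0], 'tool_pos': [0.178, -0.625, 0.303], 'tcp_rot': [-3.11, -0.433, 0.0], 'contact_force': [0.21, -0.062, -0.253], 'ft_torque': [0.023, -0.059, -0.023], 'grip_force': 0.0, 'gripper_width': 0.086}
```

View pics/top0.png

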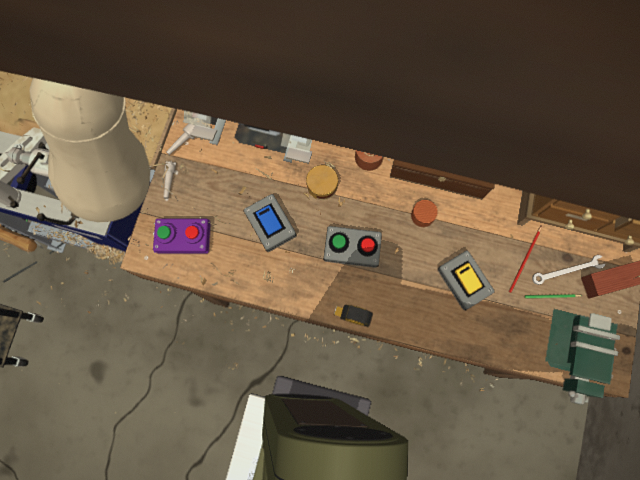

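View pics/scene0.png

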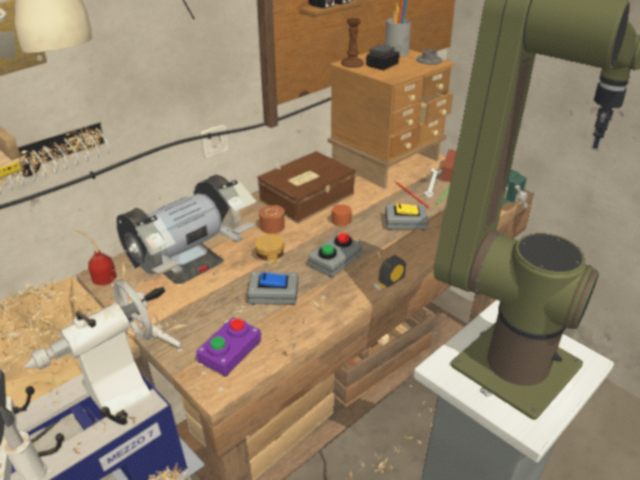

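Top view: the candidates are blue rocker (268,220), yellow rocker (467,278), grey start box with green (339,242) and red (368,244), and the purple look-alike with green (164,232), which I reject. The wax tin is at (321,180), the pot at (425,212; another reddish one behind at 369,158) and the tape at (353,315). Next I'll take a close crop of the three boxes.

```bash
python3 - <<'E'
from h import *
c=load('top0'); f=c['frame'][:,:,::-1]
a=[cv2.resize(f[y-40:y+40,x-40:x+40],(400,400),interpolation=cv2.INTER_CUBIC) for x,y in((467,278),(270,222))]
b=cv2.resize(f[205:285,313:393],(400,400),interpolation=cv2.INTER_CUBIC)
cv2.imwrite('pics/crop.png',cv2.resize(np.hstack(a),(800,400))); cv2.imwrite('pics/cropb.png',b)
d=c['depth']
for u,v in((467,278),(270,222),(339,242),(368,244),(300,250),(420,260),(321,180),(425,212),(353,315),(300,60),(500,100),(440,175),(580,215)):
    print(u,v,np.round(world(c,u,v),4))
E
```

```text
467 278 [ 0.5085 -0.2412  0.0521]
270 222 [0.5236 0.2123 0.0496]
339 242 [0.5147 0.0503 0.0618]
368 244 [ 0.5264 -0.0125  0.0611]
300 250 [ 0.4887  0.1355 -0.0008]
420 260 [ 5.350e-01 -1.391e-01 -3.000e-04]
321 180 [0.6504 0.127  0.0469]
425 212 [ 0.6376 -0.1219  0.0398]
353 315 [ 0.3673 -0.0176  0.0617]
300 60 [0.2956 0.0247 1.0702]
500 100 [ 0.2955 -0.0044  1.072 ]
440 175 [ 0.7152 -0.1317  0.0851]
580 215 [ 0.6701 -0.4219  0.164 ]
```

View pics/crop.png

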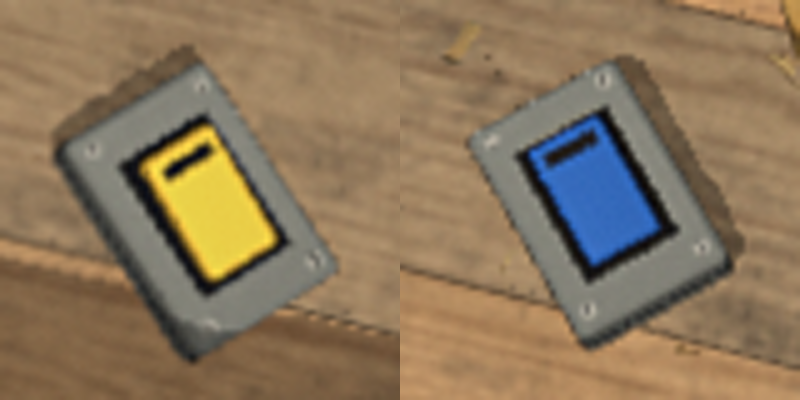

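View pics/cropb.png

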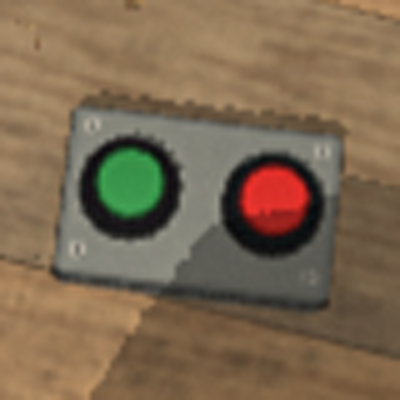

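```bash
cat >> h.py <<'E'
from scipy.spatial.transform import Rotation as R
def togo(tgt,ang=None):
    s=r.sense(); M=R.from_rotvec(s['tcp_rot']); p=np.array(s['tool_pos'])
    x=M.as_matrix()[:2,0]; a=np.degrees(np.arctan2(x[1],x[0])); out={'t':s['t'],'xang':round(a,1)}
    if ang is not None:
        dy=-((ang-a+90)%180-90); out['yaw']=round(dy,2); M=M*R.from_euler('z',dy,degrees=True)
    out['off_mm_after_yaw']=np.round(M.inv().apply(np.array(tgt)-p)*1000,1).tolist()
    out['F']=np.round(s['contact_force'],1).tolist(); out['w']=s['gripper_width']; out['pos']=np.round(p,4).tolist(); return out
E
python3 - <<'E'
from h import *
c=load('top0')
def px(o,q): return o[0]+q[0]/5-.4,o[1]+q[1]/5-.4
def rk(o,bar,scr):
    S=np.array([world(c,*px(o,q),z=.040) for q in scr]); C=S.mean(0)
    d=(S[0]+S[1]-S[2]-S[3])[:2]; d/=np.linalg.norm(d); a=np.degrees(np.arctan2(d[1],d[0]))
    print('screws',S.round(4).tolist(),'C',C.round(4),'ang',a.round(1),'on pt',(C[:2]+.019*d).round(4),'bar',world(c,*px(o,bar),z=.056).round(4), 'depthpt',world(c,*px(o,bar)).round(4))
    return C[:2],d,a
Y=rk((427,238),(188,161),[(203,86),(93,150),(313,260),(210,323)])
B=rk((230,182),(171,149),[(202,79),(90,141),(302,247),(188,310)])
g=world(c,*px((313,205),(130,182)),z=.062); rd=world(c,*px((313,205),(274,200)),z=.062)
print('g',g.round(4),'r',rd.round(4),np.linalg.norm(g-rd),np.degrees(np.arctan2(*(g-rd)[1::-1])))
for n,(C,d,a) in dict(Y=Y,B=B).items(): print(n,togo([*(C+.022*d),.16],a))
print('G',togo([g[0],g[1],.16],0))
E
```

```text
screws [[0.5633, -0.2346, 0.04], [0.5223, -0.192, 0.04], [0.4981, -0.2972, 0.04], [0.4593, -0.2576, 0.04]] C [ 0.5107 -0.2454  0.04  ] ang 45.0 on pt [ 0.5242 -0.2319] bar [ 0.524  -0.2308  0.056 ] depthpt [ 0.5246 -0.2314  0.0534]
screws [[0.5825, 0.2305, 0.04], [0.541, 0.272, 0.04], [0.517, 0.1645, 0.04], [0.476, 0.2062, 0.04]] C [0.5291 0.2183 0.04  ] ang 45.3 on pt [0.5425 0.2318] bar [0.5424 0.2316 0.056 ] depthpt [0.5423 0.2315 0.0564]
g [0.5166 0.0517 0.062 ] r [ 0.5245 -0.0115  0.062 ] 0.06370900291732613 97.16541741468487
Y {'t': 0.1, 'xang': np.float64(15.9), 'yaw': np.float64(-29.16), 'off_mm_after_yaw': [525.8, -32.4, 143.4], 'F': [0.2, -0.1, -0.3], 'w': 0.08553100811686375, 'pos': [0.1775, -0.6249, 0.3028]}
B {'t': 0.1, 'xang': np.float64(15.9), 'yaw': np.float64(-29.41), 'off_mm_after_yaw': [868.3, -343.4, 144.3], 'F': [0.2, -0.1, -0.3], 'w': 0.08553100811686375, 'pos': [0.1775, -0.6249, 0.3028]}
G {'t': 0.1, 'xang': np.float64(15.9), 'yaw': np.float64(15.86), 'off_mm_after_yaw': [339.1, -676.3, 143.9], 'F': [0.2, -0.1, -0.3], 'w': 0.08553100811686375, 'pos': [0.1775, -0.6249, 0.3028]}
```

play_rows(increments=[{"offset": [0,0,0],"yaw": -5.8,"claw": 0},{"offset": [0,0,0],"yaw": -5.8,"claw": 0},{"offset": [0,0,0],"yaw": -5.8,"claw": 0},{"offset": [0,0,0],"yaw": -5.8,"claw": 0},{"offset": [0,0,0],"yaw": -5.9,"claw": 0},{"offset": [35,-2,0],"yaw": 0,"claw": 0},{"offset": [35,-2,0],"yaw": 0,"claw": 0},{"offset": [35,-2,0],"yaw": 0,"claw": 0},{"offset": [35,-2,0],"yaw": 0,"claw": 0},{"offset": [35,-2,0],"yaw": 0,"claw": 0},{"offset": [35,-2,0],"yaw": 0,"claw": 0},{"offset": [35,-2,0],"yaw": 0,"claw": 0},{"offset": [35,-2,0],"yaw": 0,"claw": 0},{"offset": [35,-2,0],"yaw": 0,"claw": 0},{"offset": [35,-2,0],"yaw": 0,"claw": 0},{"offset": [35,-2,0],"yaw": 0,"claw": 0},{"offset": [35,-2,0],"yaw": 0,"claw": 0},{"offset": [35,-2,0],"yaw": 0,"claw": 0},{"offset": [35,-3,0],"yaw": 0,"claw": 0},{"offset": [0,0,0],"yaw": 0,"claw": 0}], force=20)

```text
t: 1.77
tool_pos: [0.5064, -0.2543, 0.3034]
tcp_rot: [-2.898, -1.209, -0.002]
contact_force: [-1.4, -0.7, -0.4]
gripper_width: 0.0002
grip_force: 0.0
```

```bash
cat > y.py <<'E'
from h import *
a=np.radians(45); print(togo([.5107+.021*np.cos(a),-.2454+.021*np.sin(a),.16],45))
E
python3 y.py
```

```text
{'t': 1.7667, 'xang': np.float64(45.3), 'yaw': np.float64(0.28), 'off_mm_after_yaw': [30.1, -3.1, 143.5], 'F': [-1.4, -0.7, -0.4], 'w': 0.00022803165605457697, 'pos': [0.5064, -0.2543, 0.3034]}
```

play_rows(increments=[{"offset": [0,0,35],"yaw": 0,"claw": 0},{"offset": [0,0,35],"yaw": 0,"claw": 0},{"offset": [0,0,35],"yaw": 0,"claw": 0},{"offset": [0,0,30],"yaw": 0,"claw": 0},{"offset": [0,0,0],"yaw": 0,"claw": 0},{"offset": [0,0,0],"yaw": 0,"claw": 0}])

```text
t: 2.27
tool_pos: [0.5024, -0.2581, 0.1669]
tcp_rot: [-2.899, -1.199, 0.005]
contact_force: [-0.2, 0.1, 0.9]
gripper_width: -0.0001
grip_force: 0.0
```

```bash
python3 y.py
```

```text
{'t': 2.2667, 'xang': np.float64(44.9), 'yaw': np.float64(-0.06), 'off_mm_after_yaw': [35.8, -3.1, 6.9], 'F': [-0.2, 0.1, 0.9], 'w': -5.5720096762954286e-05, 'pos': [0.5024, -0.2581, 0.1669]}
```

play_rows(increments=[{"offset": [18,-1.5,0],"yaw": 0,"claw": 0},{"offset": [18,-1.5,0],"yaw": 0,"claw": 0},{"offset": [0,0,10],"yaw": 0,"claw": 0},{"offset": [0,0,10],"yaw": 0,"claw": 0},{"offset": [0,0,0],"yaw": 0,"claw": 0},{"offset": [0,0,0],"yaw": 0,"claw": 0}])

```text
t: 2.77
tool_pos: [0.5266, -0.2313, 0.1486]
tcp_rot: [-2.903, -1.2, 0.001]
contact_force: [-0.1, -0.7, 0.0]
gripper_width: 0.0005
grip_force: 0.0
```

```bash
python3 y.py; python3 - <<'E'
from h import *
a=snap('top','t1')['frame']; b=snap('scene','s1')['frame']
k=lambda f,x,y:cv2.resize(f[y-40:y+40,x-40:x+40,::-1],(400,400),interpolation=cv2.INTER_CUBIC)
cv2.imwrite('pics/c1.png',np.hstack([k(a,467,270),k(b,410,205)]))
E
```

```text
{'t': 2.7667, 'xang': np.float64(44.9), 'yaw': np.float64(-0.07), 'off_mm_after_yaw': [-0.2, -1.3, -11.4], 'F': [-0.1, -0.7, 0.0], 'w': 0.0004585838515579694, 'pos': [0.5266, -0.2313, 0.1486]}
```

View pics/c1.png

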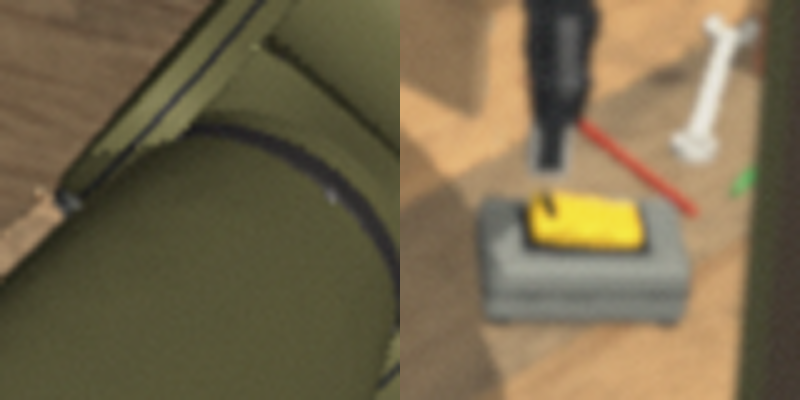

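The left crop (top camera) is blocked by the arm. In the right crop the fingertip, at about (550,165), stands over the black bar at (548,205). I'll press in small steps.

play_rows(increments=[{"offset": [0,-1,5],"yaw": 0,"claw": 0},{"offset": [0,0,5],"yaw": 0,"claw": 0},{"offset": [0,0,3],"yaw": 0,"claw": 0},{"offset": [0,0,3],"yaw": 0,"claw": 0},{"offset": [0,0,2],"yaw": 0,"claw": 0},{"offset": [0,0,2],"yaw": 0,"claw": 0},{"offset": [0,0,0],"yaw": 0,"claw": 0}])

```text
t: 3.45
tool_pos: [0.5265, -0.2301, 0.1286]
tcp_rot: [-2.903, -1.201, 0.0]
contact_force: [-0.2, 0.5, -0.2]
gripper_width: -0.0001
grip_force: 0.0
```

play_rows(increments=[{"offset": [0,0,1.5],"yaw": 0,"claw": 0},{"offset": [0,0,1.5],"yaw": 0,"claw": 0},{"offset": [0,0,0],"yaw": 0,"claw": 0}])

```text
t: 3.7
tool_pos: [0.5269, -0.2302, 0.1262]
tcp_rot: [2.902, 1.201, 0.002]
contact_force: [-0.6, 0.9, 0.7]
gripper_width: 0.0
grip_force: 0.6
```

play_rows(increments=[{"offset": [0,0,1],"yaw": 0,"claw": 0},{"offset": [0,0,1],"yaw": 0,"claw": 0},{"offset": [0,0,0],"yaw": 0,"claw": 0}])

```text
t: 3.95
tool_pos: [0.5269, -0.2302, 0.1243]
tcp_rot: [2.902, 1.201, 0.002]
contact_force: [2.4, 0.4, 3.1]
gripper_width: -0.0003
grip_force: 1.3
```

play_rows(increments=[{"offset": [0,0,1],"yaw": 0,"claw": 0},{"offset": [0,0,0],"yaw": 0,"claw": 0}])

```text
t: 4.12
tool_pos: [0.527, -0.2302, 0.1234]
tcp_rot: [2.902, 1.201, 0.002]
contact_force: [2.0, 3.1, 4.0]
gripper_width: -0.0002
grip_force: 2.2
```

play_rows(increments=[{"offset": [0,0,1],"yaw": 0,"claw": 0},{"offset": [0,0,1],"yaw": 0,"claw": 0},{"offset": [0,0,0],"yaw": 0,"claw": 0}])

```text
t: 4.37
tool_pos: [0.5271, -0.2302, 0.1213]
tcp_rot: [2.902, 1.201, 0.002]
contact_force: [4.0, 3.1, 4.8]
gripper_width: -0.0001
grip_force: 2.7
```

play_rows(increments=[{"offset": [0,0,1],"yaw": 0,"claw": 0},{"offset": [0,0,0],"yaw": 0,"claw": 0}])

```text
t: 4.53
tool_pos: [0.5272, -0.2302, 0.121]
tcp_rot: [2.902, 1.201, 0.002]
contact_force: [1.9, 4.3, 8.8]
gripper_width: 0.0
grip_force: 4.7
```

play_rows(increments=[{"offset": [0,0,1],"yaw": 0,"claw": 0},{"offset": [0,0,0],"yaw": 0,"claw": 0}])

```text
t: 4.7
tool_pos: [0.5273, -0.2303, 0.1209]
tcp_rot: [2.903, 1.201, 0.002]
contact_force: [-0.0, 5.3, 14.0]
gripper_width: -0.0
grip_force: 6.9
```

play_rows(increments=[{"offset": [0,0,-4],"yaw": 0,"claw": 0},{"offset": [0,0,-10],"yaw": 0,"claw": 0},{"offset": [0,0,-30],"yaw": 0,"claw": 0},{"offset": [0,0,-30],"yaw": 0,"claw": 0},{"offset": [0,0,-26],"yaw": 0,"claw": 0},{"offset": [0,0,0],"yaw": 0,"claw": 0}])

```text
t: 5.2
tool_pos: [0.5282, -0.2319, 0.2251]
tcp_rot: [2.896, 1.198, 0.007]
contact_force: [0.4, 0.4, 1.1]
gripper_width: -0.0001
grip_force: 0.0
```

```bash
cat > b.py <<'E'
from h import *
a=np.radians(45.3); print(togo([.5291+.021*np.cos(a),.2183+.021*np.sin(a),.15],45.3))
E
python3 b.py
```

```text
{'t': 5.2, 'xang': np.float64(45.0), 'yaw': np.float64(-0.35), 'off_mm_after_yaw': [341.5, -316.8, 72.6], 'F': [0.4, 0.4, 1.1], 'w': -5.345633742603578e-05, 'pos': [0.5282, -0.2319, 0.2251]}
```

play_rows(increments=[{"offset": [24,-22,0],"yaw": 0,"claw": 0},{"offset": [24,-22,0],"yaw": 0,"claw": 0},{"offset": [24,-22,0],"yaw": 0,"claw": 0},{"offset": [24,-22,0],"yaw": 0,"claw": 0},{"offset": [24,-22,0],"yaw": 0,"claw": 0},{"offset": [24,-22,0],"yaw": 0,"claw": 0},{"offset": [24,-22,0],"yaw": 0,"claw": 0},{"offset": [24,-22,0],"yaw": 0,"claw": 0},{"offset": [24,-22,0],"yaw": 0,"claw": 0},{"offset": [24,-22,0],"yaw": 0,"claw": 0},{"offset": [24,-22,0],"yaw": 0,"claw": 0},{"offset": [24,-22,0],"yaw": 0,"claw": 0},{"offset": [24,-22,0],"yaw": 0,"claw": 0},{"offset": [24,-22,0],"yaw": 0,"claw": 0},{"offset": [5,-8,0],"yaw": 0,"claw": 0},{"offset": [0,0,0],"yaw": 0,"claw": 0},{"offset": [0,0,0],"yaw": 0,"claw": 0},{"offset": [0,0,0],"yaw": 0,"claw": 0}])

```text
t: 6.7
tool_pos: [0.5442, 0.2329, 0.2182]
tcp_rot: [2.903, 1.2, -0.002]
contact_force: [0.4, -0.1, 0.2]
gripper_width: 0.0001
grip_force: 0.0
```

```bash
python3 b.py; python3 - <<'E'
from h import *
a=snap('top','t2')['frame']; b=snap('scene','s2')['frame']
k=lambda f,x,y:cv2.resize(f[y-40:y+40,x-40:x+40,::-1],(400,400),interpolation=cv2.INTER_CUBIC)
cv2.imwrite('pics/c2.png',np.hstack([k(a,467,278),k(b,408,210)]))
E
```

```text
{'t': 6.7, 'xang': np.float64(44.9), 'yaw': np.float64(-0.4), 'off_mm_after_yaw': [0.1, -0.5, 68.2], 'F': [0.4, -0.1, 0.2], 'w': 9.405978402495389e-05, 'pos': [0.5442, 0.2329, 0.2182]}
```

View pics/c2.png

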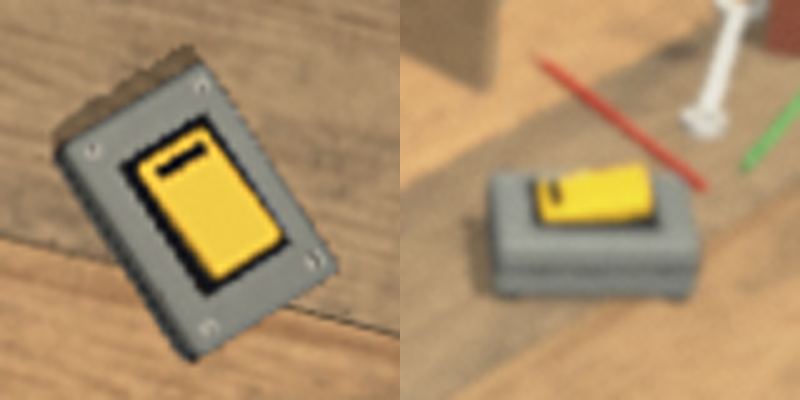

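The yellow ON end is down: bar at (182,159) in the crop, OFF end raised. The box corners are where they were. Next is the blue rocker.

play_rows(increments=[{"offset": [0,-0.5,30],"yaw": 0,"claw": 0},{"offset": [0,0,30],"yaw": 0,"claw": 0},{"offset": [0,0,8],"yaw": 0,"claw": 0},{"offset": [0,0,0],"yaw": 0,"claw": 0},{"offset": [0,0,0],"yaw": 0,"claw": 0}])

```text
t: 7.22
tool_pos: [0.5443, 0.234, 0.1511]
tcp_rot: [2.903, 1.2, -0.001]
contact_force: [-0.3, -0.2, 0.2]
gripper_width: -0.0001
grip_force: 0.0
```

```bash
python3 b.py; python3 - <<'E'
from h import *
for t in('top0','t2'):
    c=load(t); print(t,[round(world(c,u,v)[2]*1000,1) for u,v in((463,267),(464,271),(467,278),(472,286),(474,290))])
b=snap('scene','s3')['frame']
k=lambda f,x,y:cv2.resize(f[y-40:y+40,x-40:x+40,::-1],(400,400),interpolation=cv2.INTER_CUBIC)
cv2.imwrite('pics/c3.png',k(b,272,275))
E
```

```text
{'t': 7.2167, 'xang': np.float64(44.9), 'yaw': np.float64(-0.4), 'off_mm_after_yaw': [-0.9, 0.2, 1.1], 'F': [-0.3, -0.2, 0.2], 'w': -7.246502977955788e-05, 'pos': [0.5443, 0.234, 0.1511]}
top0 [np.float64(54.4), np.float64(52.8), np.float64(52.1), np.float64(50.8), np.float64(45.5)]
t2 [np.float64(46.5), np.float64(46.5), np.float64(51.7), np.float64(55.0), np.float64(52.2)]
```

View pics/c3.png

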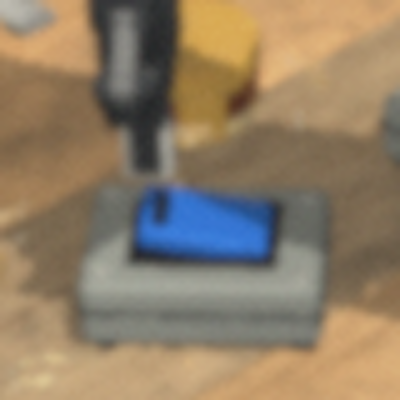

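The depth readings confirm that yellow is on. The fingertip at (150,165) is over blue's ON end, with the bar at (160,205). I'll press the same way.

play_rows(increments=[{"offset": [0,0,7],"yaw": 0,"claw": 0},{"offset": [0,0,7],"yaw": 0,"claw": 0},{"offset": [0,0,5],"yaw": 0,"claw": 0},{"offset": [0,0,3],"yaw": 0,"claw": 0},{"offset": [0,0,2],"yaw": 0,"claw": 0},{"offset": [0,0,1],"yaw": 0,"claw": 0},{"offset": [0,0,1],"yaw": 0,"claw": 0},{"offset": [0,0,1],"yaw": 0,"claw": 0},{"offset": [0,0,1],"yaw": 0,"claw": 0},{"offset": [0,0,1],"yaw": 0,"claw": 0},{"offset": [0,0,0],"yaw": 0,"claw": 0}])

```text
t: 8.18
tool_pos: [0.5449, 0.2351, 0.1227]
tcp_rot: [-2.903, -1.201, -0.004]
contact_force: [2.2, 2.3, 4.4]
gripper_width: -0.0
grip_force: 2.4
```

play_rows(increments=[{"offset": [0,0,1],"yaw": 0,"claw": 0},{"offset": [0,0,1],"yaw": 0,"claw": 0},{"offset": [0,0,0],"yaw": 0,"claw": 0}])

```text
t: 8.43
tool_pos: [0.545, 0.2351, 0.121]
tcp_rot: [-2.903, -1.201, -0.004]
contact_force: [1.7, 4.3, 6.9]
gripper_width: -0.0002
grip_force: 3.7
```

play_rows(increments=[{"offset": [0,0,1],"yaw": 0,"claw": 0},{"offset": [0,0,0.7],"yaw": 0,"claw": 0},{"offset": [0,0,0],"yaw": 0,"claw": 0}])

```text
t: 8.68
tool_pos: [0.5451, 0.2352, 0.1207]
tcp_rot: [-2.903, -1.201, -0.003]
contact_force: [-1.7, 2.6, 14.5]
gripper_width: -0.0002
grip_force: 7.0
```

play_rows(increments=[{"offset": [0,0,-4],"yaw": 0,"claw": 0},{"offset": [0,0,-10],"yaw": 0,"claw": 0},{"offset": [0,0,-30],"yaw": 0,"claw": 0},{"offset": [0,0,-30],"yaw": 0,"claw": 0},{"offset": [0,0,-20],"yaw": 0,"claw": 0},{"offset": [0,0,0],"yaw": 0,"claw": 0}])

```text
t: 9.18
tool_pos: [0.5456, 0.2348, 0.217]
tcp_rot: [2.902, 1.201, 0.009]
contact_force: [0.6, 0.4, 1.6]
gripper_width: 0.0
grip_force: 0.0
```

```bash
cat > g.py <<'E'
from h import *
print(togo([.5166,.0517,.145],7))
E
python3 g.py
```

```text
{'t': 9.1833, 'xang': np.float64(45.0), 'yaw': np.float64(37.96), 'off_mm_after_yaw': [-51.5, 178.2, 71.6], 'F': [0.6, 0.4, 1.6], 'w': 5.792218326604294e-06, 'pos': [0.5456, 0.2348, 0.217]}
```

play_rows(increments=[{"offset": [0,0,0],"yaw": 6.3,"claw": 0},{"offset": [0,0,0],"yaw": 6.3,"claw": 0},{"offset": [0,0,0],"yaw": 6.3,"claw": 0},{"offset": [0,0,0],"yaw": 6.3,"claw": 0},{"offset": [0,0,0],"yaw": 6.3,"claw": 0},{"offset": [0,0,0],"yaw": 6.4,"claw": 0},{"offset": [-8.6,29.7,0],"yaw": 0,"claw": 0},{"offset": [-8.6,29.7,0],"yaw": 0,"claw": 0},{"offset": [-8.6,29.7,0],"yaw": 0,"claw": 0},{"offset": [-8.6,29.7,0],"yaw": 0,"claw": 0},{"offset": [-8.6,29.7,0],"yaw": 0,"claw": 0},{"offset": [-8.6,29.7,0],"yaw": 0,"claw": 0},{"offset": [0,0,30],"yaw": 0,"claw": 0},{"offset": [0,0,0],"yaw": 0,"claw": 0},{"offset": [0,0,0],"yaw": 0,"claw": 0},{"offset": [0,0,0],"yaw": 0,"claw": 0}])

```text
t: 10.52
tool_pos: [0.5142, 0.0518, 0.1816]
tcp_rot: [-3.136, -0.194, 0.004]
contact_force: [-0.2, 1.4, -0.1]
gripper_width: -0.0001
grip_force: 0.0
```

```bash
python3 g.py; python3 - <<'E'
from h import *
c=load('top0'); o=[]
c=snap('top','t4'); a=c['frame']; b=snap('scene','s4')['frame']
print('blue z on..off',[(round(world(load(t),u,v)[2]*1000,1)) for t in('top0','t4') for u,v in((264,212),(267,216),(270,221),(274,229))])
k=lambda f,x,y:cv2.resize(f[y-40:y+40,x-40:x+40,::-1],(400,400),interpolation=cv2.INTER_CUBIC)
cv2.imwrite('pics/c4.png',np.hstack([k(a,270,222),k(b,320,260)]))
E
```

```text
{'t': 10.5167, 'xang': np.float64(7.1), 'yaw': np.float64(0.09), 'off_mm_after_yaw': [2.5, 0.4, 36.6], 'F': [-0.2, 1.4, -0.1], 'w': -6.99363510598042e-05, 'pos': [0.5142, 0.0518, 0.1816]}
blue z on..off [np.float64(56.0), np.float64(53.5), np.float64(50.2), np.float64(46.6), np.float64(49.1), np.float64(49.4), np.float64(55.4), np.float64(54.4)]
```

View pics/c4.png

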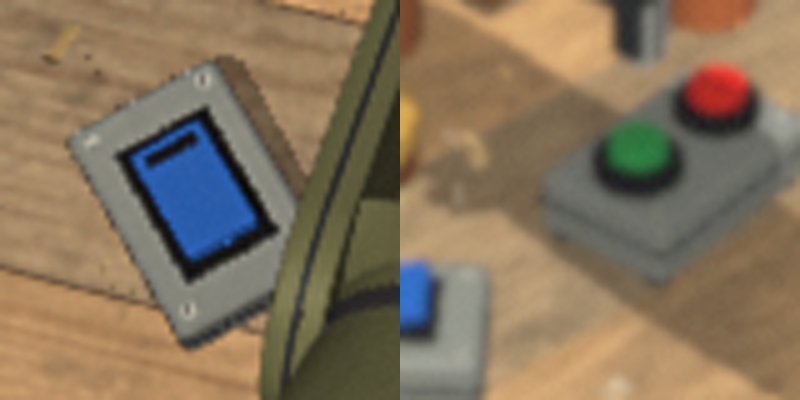

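Blue is on: bar at (172,149), depth swapped, box unmoved. The fingertip at (640,50) hangs above the green button at (638,145).

play_rows(increments=[{"offset": [2.5,0.4,20],"yaw": 0,"claw": 0},{"offset": [0,0,12],"yaw": 0,"claw": 0},{"offset": [0,0,7],"yaw": 0,"claw": 0},{"offset": [0,0,5],"yaw": 0,"claw": 0},{"offset": [0,0,3],"yaw": 0,"claw": 0},{"offset": [0,0,2],"yaw": 0,"claw": 0},{"offset": [0,0,0],"yaw": 0,"claw": 0}])

```text
t: 11.2
tool_pos: [0.5174, 0.0515, 0.1334]
tcp_rot: [-3.135, -0.194, 0.0]
contact_force: [-0.4, -0.0, 2.8]
gripper_width: -0.0
grip_force: 1.0
```

play_rows(increments=[{"offset": [0,0,1.5],"yaw": 0,"claw": 0},{"offset": [0,0,1.5],"yaw": 0,"claw": 0},{"offset": [0,0,0],"yaw": 0,"claw": 0}])

```text
t: 11.45
tool_pos: [0.5178, 0.0514, 0.1308]
tcp_rot: [-3.136, -0.193, -0.002]
contact_force: [-1.2, 0.7, 4.0]
gripper_width: -0.0
grip_force: 1.8
```

play_rows(increments=[{"offset": [0,0,1.5],"yaw": 0,"claw": 0},{"offset": [0,0,1.5],"yaw": 0,"claw": 0},{"offset": [0,0,0],"yaw": 0,"claw": 0}])

```text
t: 11.7
tool_pos: [0.518, 0.0514, 0.1285]
tcp_rot: [-3.136, -0.193, -0.001]
contact_force: [-3.7, 0.2, 8.7]
gripper_width: -0.0004
grip_force: 4.6
```

play_rows(increments=[{"offset": [0,0,1],"yaw": 0,"claw": 0},{"offset": [0,0,0],"yaw": 0,"claw": 0}])

```text
t: 11.87
tool_pos: [0.518, 0.0514, 0.1284]
tcp_rot: [-3.136, -0.193, -0.001]
contact_force: [-6.5, 1.0, 15.0]
gripper_width: -0.0
grip_force: 7.3
```

Green is on its stop at 15 N, with z no longer moving. I'll lift clear and check.

play_rows(increments=[{"offset": [0,0,-4],"yaw": 0,"claw": 0},{"offset": [0,0,-10],"yaw": 0,"claw": 0},{"offset": [0,0,-30],"yaw": 0,"claw": 0},{"offset": [0,0,-40],"yaw": 0,"claw": 0},{"offset": [0,0,-40],"yaw": 0,"claw": 0},{"offset": [0,0,-40],"yaw": 0,"claw": 0},{"offset": [0,0,0],"yaw": 0,"claw": 0},{"offset": [0,0,0],"yaw": 0,"claw": 0},{"offset": [0,0,0],"yaw": 0,"claw": 0}])

```text
t: 12.62
tool_pos: [0.5171, 0.0513, 0.2898]
tcp_rot: [3.136, 0.193, -0.0]
contact_force: [-1.0, 0.1, -0.3]
gripper_width: 0.0002
grip_force: 0.0
```

```bash
python3 - <<'E'
from h import *
b=snap('scene','s5')['frame']
cv2.imwrite('pics/c5.png',cv2.resize(b[170:330,230:450,::-1],(792,576),interpolation=cv2.INTER_CUBIC))
s=r.sense(); print(s['t'],np.round(s['tool_pos'],3),np.round(s['qd'],3))
c=load('s5');c0=load('scene0')
print([np.round(world(k,328,251),4).tolist() for k in(c0,c)])
E
```

```text
12.6667 [0.517 0.051 0.289] [0.001 0.014 0.019 0.002 0.001 0.001]
[[0.5085, 0.0581, 0.0585], [0.5066, 0.06, 0.0605]]
```

View pics/c5.png

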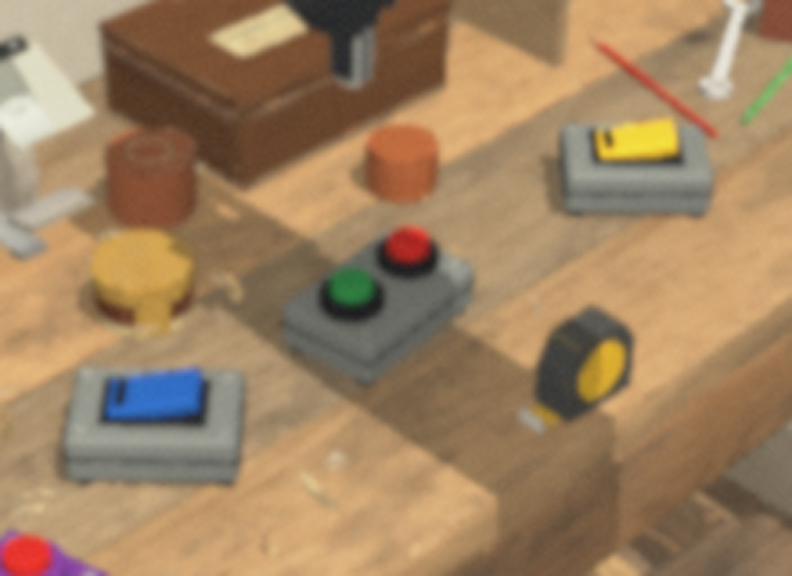

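Both rockers are on: blue at (155,395) and yellow at (637,140), each with its barred end down. Green (352,290) is back up, the boxes and bystanders haven't moved, and the gripper is clear.

```bash
python3 -c "from cell import r; print(r.job_done())"
```

```text
the job is handed in; nothing more can be done
None
```

The lathe is switched on and the job handed in at about 13 s: yellow rocker, then blue, then the green button were each pressed to the stop; both rockers are still on, green is back up, red was never touched, and in the pictures no box or bystander moved.

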